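# Refit the switch knob on the solar power box and hold it pressed

### The arm

A 6-joint arm with a two-finger parallel gripper is mounted at the origin on the work surface. World frame = base frame: x ahead of the robot, y to its left, z up, the work surface at z = 0. Lengths are in m, angles in degrees, forces in N, time in s.
With the tool pointing down it reaches from about 0.25 to 0.725 m from the base axis. Payload 9.7 kg.
Tool frame: the origin (TCP) lies midway between the tips of the shut fingers; the grasp point (between the pads) lies 19 mm behind it (bot.pinch_z is the distance from the TCP to the grasp point, in m); z points along the fingers, y is the line along which they close (so a half turn about z gives the same grasp; the last joint's range is limited). The gripper opens to 85 mm and grips with 20 to 120 N. Pads are 22 mm wide; open, the fingers measure 114 mm over their backs; the gripper's body (76 mm by 85 mm) begins 54 mm behind the grasp point. The pads swing forward as they close: fully open they stand 13 mm farther back than shut.
Start: joints at [-67.552, 4.979, 10.078, 95.1, 0, 90], TCP at [0.21, -0.508, 0.231] pointing down, gripper open.
Joint ranges: [-179.16, 179.16], [-48.56, 103.87], [-65.8, 70.77], [-126.05, 130.52], [-82.76, 87.17], [-180, 180]. Speed limits (degrees/s): [127.2, 127.2, 147.25, 180, 180, 180].

### API

Orientations are given as [roll, pitch, yaw] about the fixed x, y, z axes, in that order (R = Rz(yaw) Ry(pitch) Rx(roll)).
In Python, from workcell import sensors, camera, camera_params, ticket, bot gives the robot as it stands.
- The arm moves only by the shell command python3 -m jog 'ROWS' [FORCE]. ROWS is JSON, a list that holds one entry, the list of rows, each a list of 5 numbers: the shift along the world's x, y, z in units of 50 mm (1.0 is 50 mm), then the turn about the world's z in units of 5 degrees (1.0 is 5 degrees), then the opening, from 0 (shut) to 1 (fully open). In form: [[[tx, ty, tz, yaw, grip], ...]]. A call has 1 to 8 rows; each row shifts and turns the commanded pose from where the row before left it; what a row does not reach is not made up. A row lasts 1/10 s, in which the tool goes at most 50 mm and 8.59 degrees, less where a joint would pass 70% of its speed; a pose out of reach is approached as far as the arm can. A call is refused whole if a number of a shift passes 1 or a number of a turn 1, either way. A call with a gripper value outside its range is refused whole. The fingers move at their own pace and stop on an object; FORCE is the grip in N (left out, the last holds). Time passes only in rows, so rows that do not move let the fingers close. It gives the time, the measured TCP pose, the force, the opening and the grip force at its end, in the units of the state.
- sensors.get_obs(): the state, without advancing time (a new reading comes with each control period).
- camera(name): name is "side" or "top" or "wrist"; returns the picture (384x512x3 uint8, blue, green, red); there is no depth.
- camera_params(name): a dict with "fx", "fy", "cx", "cy" (pixels), "T" (4x4, takes a point from camera to world coordinates); the wrist camera has in their place "tool_from_camera" (4x4, takes a point from camera to tool coordinates, whose origin is the TCP and whose axes are the flange's). Camera axes: x right, y down, z forward; pixel columns grow to the right and rows downward; lengths in m; the calibration is good to about 2 mm. A picture is of the moment at which its call begins: read the wrist's pose just before it. camera_params takes no time and is no camera call.
- ticket.job_done(): hands the job in; it is judged then, once.
The state is a dict: "time": time; "q": joint angles; "qd": joint speeds; "joint_efforts": joint torques, N m; "ee_pos": TCP position; "tcp_rot": TCP orientation; "wrist_force": force on the tool from outside, world axes, zero at the start; "torque": the same for the moment, N m; "opening": finger opening in m; "grasp_force": force on a finger pad.
Only numpy, scipy, OpenCV 4.12 (cv2) and the standard library are available. Lean on these libraries where they do the work, as an engineer would, in place of code of your own. Each camera call takes 0.05 s, during which the arm holds its last target. There are 200 camera calls.

### The job

The solar power box has lost its switch knob: draw the red-tabbed pin up out of its hole beside the brass D-shaft, park it hanging upright in the orange notch on the box's side and let go. Then turn the black knob so its white pointer line matches the flat of the shaft, push it fully home, and press it in against its spring to the stop. Finish still holding the knob pressed in, and leave the other things on the ledge alone.

Things in the scene. Friction and masses are not known exactly. Their poses are not given: they have to be found in the camera images.
- pin_tab (a point): Centre of the loose pin's red grip tab, 12 (x) x 24 (y) x 40 mm high, z up. Below it a steel flange 22 mm across, 4 thick, then a shank 10 mm across, 36 long, tip 60 mm below this point. 60 g. At the start the shank stands in the bore, flange on the box top. Grip it across its 12 mm: the D-shaft is close by in the tab's -y. The tab blocks the knob until the pin is out.
- power_box: Dark blue solar power box lying face up, fixed on the ledge, 150 (x) x 170 (y) x 70 mm high; origin at the middle of its underside, z up. On its top: the D-shaft 10 mm from the middle in -y, the pin's bore 16 mm from the middle in +y. The orange parking fork is on its +y side.
- bore (a point): Middle of the bore's mouth on the top face of the power box; 12 mm across, 45 mm deep, 26 mm from the shaft's axis. Axes are those of the box: z up, y from the shaft towards the bore and the notch.
- notch (a point): Where the parked pin's axis belongs, at the top of the orange fork, level with the box top; box axes. Two prongs 12 mm wide, 12 thick, 14 apart, stand out 32 mm from the box's +y side; open at the +y end, above and below. This point is 15 mm out from the box. The shank goes down between the prongs until the flange rests on them; the tab's centre is then 24 mm above this point.
- shaft_top (a point): Centre of the top of the upright brass D-shaft, 21 mm above the box top at rest; 16 mm across, one flat 4.5 mm from the axis, top edge tapered 1.5 mm. z up, x points from the axis to the flat. White marks on its top and on the black disc at its foot show that side. It turns stiffly (0.12 N m), up to 0.6 rad either side of the box's x. It goes down as it is pressed.
- shaft (a joint): How far the D-shaft is pressed down, in m: 0 at rest, 0.005 at the stop. A spring resists: about 4 N to begin with and 9 N at the stop; it comes back up when let go.
- knob_bar (a point): On the axis of the loose black knob, 36 mm above its underside. Skirt 44 mm across, 16 high, D-hole from below 14 deep, 1.2 mm clearance; on it a grip bar 40 (x) x 12 (y) x 32 mm, top at 48. 60 g. x points to the bar's end with the white line, the side of the hole's flat. Lies skirt down. Home, this point is 22 mm above shaft_top, x along the shaft's x; needs under 1.5 rad of turn.
- cologne: Bystander: amber glass cologne bottle 34 x 56 mm, 116 mm tall with its dark cap; origin at the middle of its underside.
- brush: Bystander: wooden shoe brush 150 x 46 x 42 mm, lying along its x; origin at the middle of its underside.
- comb: Bystander: pink plastic comb lying flat, 150 (x) x 34 x 6 mm; origin at the middle of its underside.
- tin: Bystander: red shoe polish tin 73 mm across, 24 mm high; origin at the middle of its underside.
- padlock: Bystander: brass padlock standing up, 22 x 46 mm, 68 mm tall; origin at the middle of its underside.
- bin: Bystander, fixed: yellow plastic tilt-out bin about 160 x 150 x 150 mm high; origin at the middle of its underside.

How it is judged:
By the outcome, as a careful person would: the job done as asked, in the order asked, and still so for the second after the job is handed in, while the arm keeps its last pose, push and grip.
It also fails if it takes over 58 s, if anything falls off the work surface, if the arm or the gripper's body presses on something with over 40 N, if the wrist force passes 120 N, or if a joint passes its speed limit or range.

## Working session

There is one attempt and no reset: what is moved stays moved. The work goes in short steps, Python scripts to look and compute and a shell command to move; the robot and the scene stay as the last step left them, time stands still between calls to the robot, and variables do not carry over. Pictures are saved under pics/ and viewed, at most 10 in all, crops included, and the job is handed in when it is done.

```bash
mkdir -p pics; cat > h.py <<'E'
import numpy as np, cv2
from workcell import sensors, camera, camera_params, ticket, bot
from scipy.spatial.transform import Rotation as R
def params(n,obs=None):
    p=camera_params(n)
    if n=="wrist":
        o=obs or sensors.get_obs(); T=np.eye(4)
        T[:3,:3]=R.from_euler('xyz',o["tcp_rot"],degrees=True).as_matrix(); T[:3,3]=o["ee_pos"]
        p["T"]=T@np.array(p["tool_from_camera"])
    p["T"]=np.array(p["T"]); return p
def ray(p,uv):
    d=p["T"][:3,:3]@np.array([(uv[0]-p["cx"])/p["fx"],(uv[1]-p["cy"])/p["fy"],1]); return p["T"][:3,3],d/np.linalg.norm(d)
def onz(p,uv,z):
    o,d=ray(p,uv); return o+d*(z-o[2])/d[2]
def proj(p,X):
    c=np.linalg.inv(p["T"])@np.append(X,1); return np.array([p["fx"]*c[0]/c[2]+p["cx"],p["fy"]*c[1]/c[2]+p["cy"]])
def tri(rs):
    A=np.zeros((3,3));b=np.zeros(3)
    for o,d in rs:
        M=np.eye(3)-np.outer(d,d);A+=M;b+=M@o
    X=np.linalg.solve(A,b); return X,[np.linalg.norm((np.eye(3)-np.outer(d,d))@(X-o)) for o,d in rs]
E
python3 - <<'E'
from h import *
o=sensors.get_obs();print({k:np.round(v,3) for k,v in o.items()})
ims=[]
for n in("side","top","wrist"):
    p=params(n);print(n,p["fx"],p["cx"],p["cy"],np.round(p["T"],3).tolist());im=camera(n);cv2.imwrite(f"pics/a_{n}.png",im);ims.append(im)
cv2.imwrite("pics/a.png",cv2.resize(np.vstack([np.hstack(ims[:2]),np.hstack([ims[2],ims[2]*0])]),(800,600)))
E
```

```text
{'time': np.float64(0.0), 'q': array([-67.552,   5.011,  10.033,  95.098,  -0.   ,  90.001]), 'qd': array([-0.031,  0.058, -0.017,  0.028, -0.03 , -0.136]), 'joint_efforts': array([-1.0000e-03, -5.2038e+01,  4.6481e+01,  1.6000e-02, -0.0000e+00,
       -0.0000e+00]), 'ee_pos': array([ 0.21 , -0.508,  0.231]), 'tcp_rot': array([-179.924,    0.   ,   22.447]), 'wrist_force': array([0.21 , 0.63 , 0.814]), 'torque': array([-0.023,  0.013,  0.013]), 'grasp_force': np.float64(0.0), 'opening': np.float64(0.086)}
side 361.40853207506933 259.82424172666407 186.69862181551616 [[0.949, -0.203, 0.241, 0.315], [-0.314, -0.569, 0.76, -0.726], [-0.017, -0.797, -0.604, 0.671], [0.0, 0.0, 0.0, 1.0]]
top 437.13284991816624 253.63410443376722 187.98187144345107 [[-0.05, -0.975, 0.215, 0.3], [-0.999, 0.049, -0.013, 0.025], [0.003, -0.215, -0.977, 1.219], [0.0, 0.0, 0.0, 1.0]]
wrist 287.0875611485132 253.40997744497128 196.65147895288635 [[0.382, -0.877, -0.29, 0.284], [-0.924, -0.363, -0.119, -0.479], [-0.001, 0.314, -0.95, 0.375], [0.0, 0.0, 0.0, 1.0]]
```

View pics/a.png

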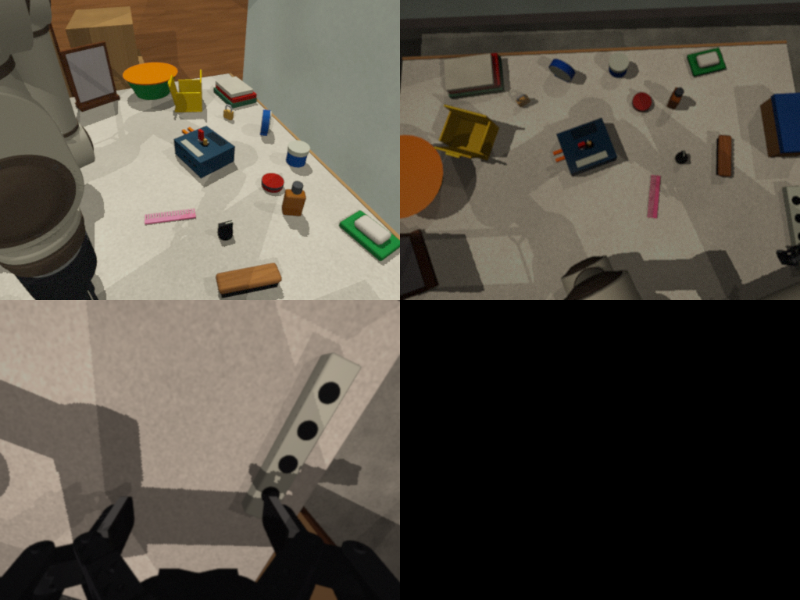

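The side and top views show the box (top view ≈(237,188) full-res, side ≈(262,192)), with the fork pointing to image left in the top view. The knob is at about top (361,201) and side (288,294). I'll zoom in on both.

```bash
python3 - <<'E'
from h import *
t=cv2.imread("pics/a_top.png");s=cv2.imread("pics/a_side.png")
c=lambda im,x,y,w,h,k:cv2.resize(im[y:y+h,x:x+w],None,fx=k,fy=k,interpolation=cv2.INTER_CUBIC)
A=c(t,190,145,100,75,4);B=c(s,212,150,100,75,4);C=c(t,335,182,50,37,8)[:296];D=c(s,265,275,50,37,8)[:296]
cv2.imwrite("pics/b.png",np.clip(np.vstack([np.hstack([A,B]),np.hstack([C,D])])*1.6,0,255).astype(np.uint8))
pt,ps=params("top"),params("side")
def masks(im):
    h=cv2.cvtColor(im,cv2.COLOR_BGR2HSV)
    return h
for n,im,p,box in(("top",t,pt,(190,145,100,75)),("side",s,ps,(212,150,100,75))):
    h=masks(im);x,y,w,hh=box
    for nm,m in(("red",((h[...,0]<6)|(h[...,0]>174))&(h[...,1]>150)&(h[...,2]>50)),("orange",(h[...,0]>=6)&(h[...,0]<18)&(h[...,1]>150)&(h[...,2]>90)),("blue",(h[...,0]>95)&(h[...,0]<125)&(h[...,1]>90))):
        k=np.zeros(m.shape,np.uint8);k[y:y+hh,x:x+w]=m[y:y+hh,x:x+w]
        nn,l,st,ce=cv2.connectedComponentsWithStats(k)
        print(n,nm,[(st[i].tolist(),ce[i].round(1).tolist()) for i in range(1,nn) if st[i,4]>5])
E
```

```text
top red [([228, 181, 9, 7, 46], [231.9, 184.0])]
top orange [([196, 191, 12, 7, 52], [201.4, 194.1]), ([199, 199, 12, 8, 54], [204.6, 203.0])]
top blue [([202, 153, 75, 67, 2290], [238.2, 183.7])]
side red [([254, 165, 7, 15, 86], [256.8, 171.7])]
side orange [([241, 163, 7, 5, 25], [243.4, 165.3]), ([233, 166, 8, 5, 25], [236.2, 168.2])]
side blue [([224, 162, 76, 63, 2520], [262.7, 195.3])]
```

View pics/b.png

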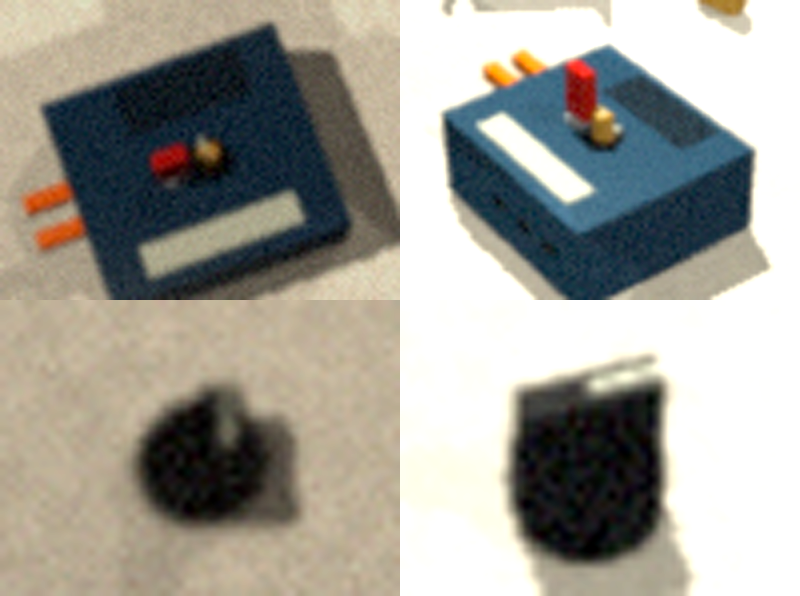

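Zoomed, the red tab is at top (232,184) and side (257,172), the brass shaft beside it on the -y side. The fork prongs are to the left of the box. The knob's white line runs along the bar towards world +x. Now triangulating.

```bash
python3 - <<'E'
from h import *
pt,ps=params("top"),params("side")
T=lambda a,b:tri([ray(pt,a),ray(ps,b)])
pr=lambda n,X:print(n,np.round(X[0],4),np.round(X[1],4))
cs=[T((200.5,171.2),(264.5,161.2)),T((258,151.2),(300,187.5)),T((277.5,201.2),(258.2,208))]
for c in cs: pr("corner",c)
m=(cs[0][0]+cs[2][0])/2;d=cs[0][0]-cs[1][0];print("mid",m,"len",np.linalg.norm(d),np.linalg.norm(cs[2][0]-cs[1][0]),"yaw of +y",np.degrees(np.arctan2(d[1],d[0])))
pr("tab",T((231.9,184),(256.8,171.7)))
print("tab top@.134",onz(pt,(231.7,184),.134))
pr("prongs mean",T((203,198.5),(239.8,166.7)))
print("shaft top@.091",onz(pt,(242,183.5),.091),onz(ps,(212+200/4,150+115/4),.091))
# knob: white line ends (top crop k=8 off 335,182), side off 265,275
a=T((335+220/8,182+90/8),(265+255/8,275+60/8));pr("white outer",a)
a=T((335+230/8,182+140/8),(265+188/8,275+85/8));pr("white inner",a)
print("knob bar top centre",onz(ps,(265+188/8,275+82/8),.048), "skirt",onz(pt,(335+203/8,182+165/8),.016))
E
```

```text
corner [0.6083 0.1509 0.0679] [0.0008 0.0008]
corner [ 0.6568 -0.0083  0.0689] [0.0007 0.0007]
corner [ 0.518  -0.0534  0.0699] [0.0041 0.0041]
mid [0.56311975 0.04871519 0.0689028 ] len 0.16635377717230215 0.14601437029966413 yaw of +y 106.95834835287158
tab [0.5593 0.0663 0.0966] [0.0015 0.0015]
tab top@.134 [0.552207   0.06522925 0.134     ]
prongs mean [0.5304 0.1461 0.0692] [0.0008 0.0008]
shaft top@.091 [0.56219127 0.03953312 0.091     ] [0.56301758 0.03678986 0.091     ]
white outer [ 0.5292 -0.2877  0.0508] [0.0013 0.0013]
white inner [ 0.5107 -0.2891  0.0505] [0.0003 0.0003]
knob bar top centre [ 0.51221815 -0.28645146  0.048     ] skirt [ 0.50824668 -0.28798246  0.016     ]
```

```bash
python3 -m jog '[[[0.41,0.67,0,1,1],[0.41,0.67,0,1,1],[0.41,0.67,0,1,1],[0.41,0.67,0,1,1],[0.41,0.67,0,1,1],[0.41,0.67,0,1,1],[0.41,0.67,0,1,1],[0.41,0.67,0,1,1]]]' | cut -c1-600; python3 -m jog '[[[0.41,0.67,0,1,1],[0.41,0.67,0,1,1],[0.41,0.67,0,1,1],[0.41,0.67,0,1,1],[0.41,0.67,0,1,1],[0.41,0.67,0,1,1],[0.41,0.67,0,1,1],[0.41,0.67,0,1,1]]]'|cut -c1-600;  python3 -m jog '[[[0.4,0.7,0,1,1],[0,0,0,0,1],[0,0,0,0,1]]]'|cut -c1-600
python3 - <<'E'
from h import *
p=params("wrist");im=camera("wrist");cv2.imwrite("pics/c.png",im)
o=sensors.get_obs();print(o["ee_pos"],o["tcp_rot"])
for n,X in(("tab",(.5575,.0645,.114)),("shaft",(.565,.0395,.091)),("notch",(.533,.1445,.07))):print(n,proj(p,X))
x=cv2.resize(im[60:330,100:420],(800,600*270*320//(320*240)) if 0 else None,fx=2.2,fy=2.2,interpolation=cv2.INTER_CUBIC);cv2.imwrite("pics/c2.png",x)
E
```

```text
time: 0.95
ee_pos: [0.3745, -0.2388, 0.2312]
tcp_rot: [-180.0, 0.0, 62.6]
wrist_force: [0.7, -0.7, -0.6]
opening: 0.0854
grasp_force: 0.0
time: 1.75
ee_pos: [0.5386, 0.0293, 0.2311]
tcp_rot: [-180.0, 0.0, 102.7]
wrist_force: [0.4, 0.1, 0.0]
opening: 0.0854
grasp_force: 0.0
time: 2.05
ee_pos: [0.558, 0.0634, 0.2305]
tcp_rot: [-179.9, -0.0, 107.5]
wrist_force: [-0.2, -0.4, 0.3]
opening: 0.0854
grasp_force: 0.0
[0.55775365 0.06261314 0.23090802] [-1.79942265e+02 -7.30854576e-04  1.07438635e+02]
tab [254.55987476 188.87790992]
shaft [254.10460694 206.31533897]
notch [255.25224072  96.17534272]
```

View pics/c2.png

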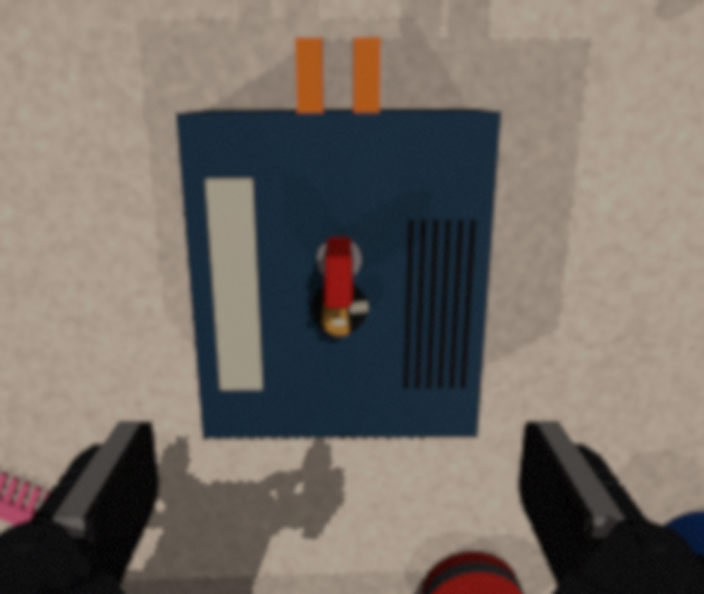

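The wrist view shows the box squared up: tab top at about px (254,188), shaft top at about (253,205), fork centred on column 254. The shaft's mark is to the right (box +x). Everything agrees with the estimates.

```bash
python3 - <<'E'
from h import *
p=params("wrist");o=sensors.get_obs()
f=lambda x,y:(100+x/2.2,60+y/2.2)
tab=onz(p,f(339,281),.114);print("tab",tab,"tri",tri([ray(p,f(339,281)),ray(params("side"),(256.8,167))]))
print("fork tip mid",onz(p,f(338,38),.07),"root",onz(p,f(338,113),.07),"boxfront",onz(p,f(340,436),.07))
print("shaft",onz(p,f(336,316),.091))
print("moves",(tab-o["ee_pos"])/.05)
E
```

```text
tab [0.55660255 0.06461119 0.114     ] tri (array([0.55706889, 0.06437049, 0.11350866]), [np.float64(0.0004287163714950449), np.float64(0.00042871637149509623)])
fork tip mid [0.52614604 0.16005674 0.07      ] root [0.53579605 0.1293852  0.07      ] boxfront [ 0.58774775 -0.03208873  0.07      ]
shaft [0.56257537 0.04105081 0.091     ]
moves [-0.0230219   0.03996085 -2.33816044]
```

```bash
python3 -m jog '[[[-0.02,0.04,-0.6,0,1],[0,0,-0.6,0,1],[0,0,-0.6,0,0.7],[0,0,-0.6,0,0.5],[0,0,-0.4,0,0.4],[0,0,-0.2,0,0.35],[0,0,0,0,0.35]]]' 40; python3 -m jog '[[[0,0,0,0,0],[0,0,0,0,0],[0,0,0,0,0],[0,0,0,0,0],[0,0,0,0,0]]]' 40
python3 - <<'E'
from h import *
cv2.imwrite("pics/d.png",camera("wrist"))
E
```

```text
time: 2.8
ee_pos: [0.5561, 0.0637, 0.0805]
tcp_rot: [-179.9, -0.0, 107.4]
wrist_force: [0.6, 0.8, 0.5]
opening: 0.03
grasp_force: 0.0
time: 3.3
ee_pos: [0.5577, 0.0645, 0.0828]
tcp_rot: [179.9, 0.1, 107.4]
wrist_force: [-0.7, -1.8, 5.9]
opening: 0.0114
grasp_force: 43.5
```

View pics/d.png

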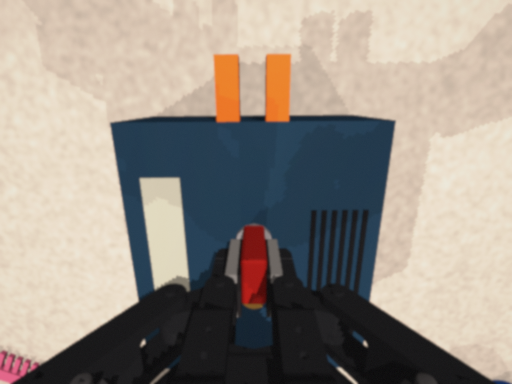

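The pads hold the red tab (px ≈(254,265)) at 11.4 mm opening. Drawing it up, then moving over the fork.

```bash
python3 -m jog '[[[0,0,0.15,0,0],[0,0,0.2,0,0],[0,0,0.2,0,0],[0,0,0.2,0,0],[0,0,0.25,0,0],[0,0,0.25,0,0],[0,0,0,0,0]]]'; python3 -m jog '[[[-0.12,0.4,0,0,0],[-0.13,0.4,0,0,0],[-0.13,0.4,0,0,0],[-0.13,0.4,0,0,0],[0,0,0,0,0],[0,0,0,0,0]]]'
python3 - <<'E'
from h import *
p=params("wrist");im=camera("wrist");cv2.imwrite("pics/e.png",im);s=camera("side");cv2.imwrite("pics/e_s.png",s)
o=sensors.get_obs();print(o["ee_pos"],o["tcp_rot"],o["opening"])
k=cv2.resize(s[110:230,200:310],None,fx=3.2,fy=3.2,interpolation=cv2.INTER_CUBIC)
cv2.imwrite("pics/e2.png",np.hstack([cv2.resize(im,(448,384)),k[:384]]))
E
```

```text
time: 4.05
ee_pos: [0.5579, 0.0648, 0.1462]
tcp_rot: [179.8, 0.0, 107.4]
wrist_force: [0.3, -1.2, -0.5]
opening: 0.0113
grasp_force: 42.4
time: 4.65
ee_pos: [0.5314, 0.1448, 0.1436]
tcp_rot: [-180.0, 0.0, 107.5]
wrist_force: [-0.1, 0.0, -0.6]
opening: 0.0115
grasp_force: 42.4
[0.53162766 0.14416445 0.14362248] [-1.79984719e+02  1.02424191e-02  1.07428690e+02] 0.011343864124587747
```

View pics/e2.png

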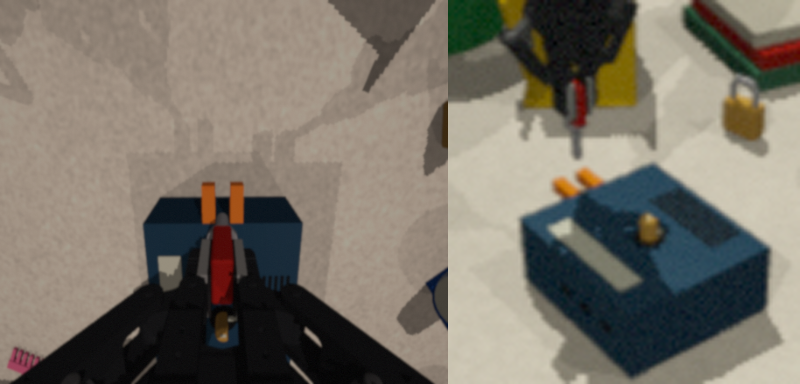

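The pin hangs upright in the pads (side view) and lines up with the fork gap in the wrist view (tab column ≈253, gap ≈254). Lowering.

```bash
python3 -m jog '[[[0,0,-0.25,0,0],[0,0,-0.25,0,0],[0,0,-0.25,0,0],[0,0,-0.2,0,0],[0,0,0,0,0]]]'; python3 -m jog '[[[0,0,-0.1,0,0],[0,0,-0.1,0,0],[0,0,-0.05,0,0],[0,0,0,0,0]]]'
python3 - <<'E'
from h import *
im=camera("wrist");s=camera("side")
k=cv2.resize(s[130:210,210:290],None,fx=4.8,fy=4.8,interpolation=cv2.INTER_CUBIC)
cv2.imwrite("pics/f2.png",np.hstack([im[:,50:460],k]))
E
```

```text
time: 5.25
ee_pos: [0.5305, 0.1443, 0.094]
tcp_rot: [-179.8, -0.0, 107.4]
wrist_force: [-0.2, -0.4, -1.1]
opening: 0.0112
grasp_force: 42.4
time: 5.65
ee_pos: [0.5314, 0.1447, 0.0835]
tcp_rot: [-180.0, -0.0, 107.5]
wrist_force: [0.8, 0.6, -0.9]
opening: 0.0115
grasp_force: 42.4
```

View pics/f2.png

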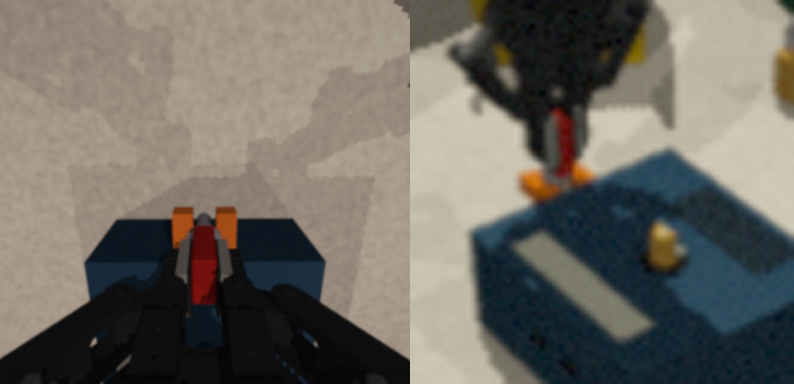

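The pin is down between the prongs, with the flange just above them. Lowering the last bit.

```bash
python3 -m jog '[[[0,0,-0.03,0,0],[0,0,-0.02,0,0],[0,0,0,0,0]]]'|grep -E "pos|wrist|time"; python3 -m jog '[[[0,0,-0.03,0,0],[0,0,0,0,0]]]'|grep -E "pos|wrist"
```

```text
time: 6.05
ee_pos: [0.5319, 0.1448, 0.0828]
wrist_force: [-2.1, -0.3, 9.0]
ee_pos: [0.5319, 0.1448, 0.0827]
wrist_force: [-6.9, -1.6, 18.5]
```

```bash
python3 -m jog '[[[0,0,0.05,0,0],[0,0,0,0,0.15],[0,0,0,0,0.25],[0,0,0,0,0.4],[0,0,0,0,0.4],[0,0,0,0,0.4]]]' 30|grep -E "pos|wrist|open|grasp"; python3 -m jog '[[[0,0,0.2,0,0.4],[0,0,0.4,0,0.4],[0,0,0.6,0,0.5],[0,0,0.8,0,0.6],[0,0,0.8,0,0.7],[0,-0.5,0.2,-1,1],[0,-0.5,0,-1,1],[0,-0.5,0,-1,1]]]'
python3 - <<'E'
from h import *
s=camera("side");t=camera("top");p=params("wrist");im=camera("wrist");cv2.imwrite("pics/g_w.png",im)
o=sensors.get_obs();print(o["ee_pos"],o["tcp_rot"])
k=cv2.resize(s[140:220,210:310],(400,320),interpolation=cv2.INTER_CUBIC)
x=cv2.resize(im,(400,300));u,v=proj(p,(.563,.040,.085)).astype(int);print(u,v)
z=cv2.resize(im[max(v-40,0):v+40,u-50:u+50],(400,320),interpolation=cv2.INTER_CUBIC)
cv2.imwrite("pics/g2.png",np.vstack([np.hstack([k,z]),np.hstack([x,x*0])])[:600])
print("crop origin",u-50,max(v-40,0))
E
```

```text
ee_pos: [0.5314, 0.1447, 0.0821]
wrist_force: [-0.8, -0.5, -0.5]
opening: 0.0343
grasp_force: 0.0
time: 7.65
ee_pos: [0.5317, 0.069, 0.2338]
tcp_rot: [179.9, -0.0, 92.3]
wrist_force: [0.0, 0.1, 0.3]
opening: 0.0853
grasp_force: 0.0
[0.5315637  0.06868385 0.23314174] [ 1.79950067e+02 -5.89586292e-03  9.23527264e+01]
281 206
crop origin 231 166
```

View pics/g2.png

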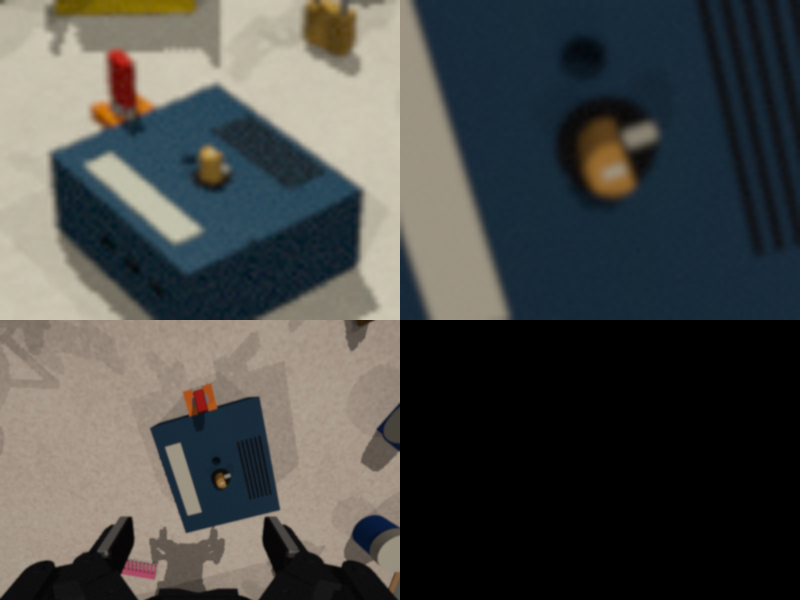

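The pin hangs parked in the fork (side view), and the bore is empty. In the wrist view the disc is at px ≈(282.8,204), its white mark at ≈(290.8,200) and the bore at ≈(276.8,180). Next I'll measure the shaft angle and axis, then set course for the knob.

```bash
cat > sh.py <<'E'
from h import *
def shaft(im,p,o):
    c=proj(p,(.563,.040,.08)).astype(int);x0,y0=c-32
    r=im[y0:y0+64,x0:x0+64];h=cv2.cvtColor(r,cv2.COLOR_BGR2HSV).astype(int)
    w=(h[...,1]<75)&(h[...,2]>100);b=(h[...,0]>8)&(h[...,0]<28)&(h[...,1]>100)&(h[...,2]>60);k=(h[...,2]<38)
    out={}
    for n,m in(("white",w),("brass",b),("dark",k)):
        nn,l,st,ce=cv2.connectedComponentsWithStats(m.astype(np.uint8))
        print(n,[(st[i].tolist(),(ce[i]+[x0,y0]).round(1).tolist()) for i in range(1,nn) if st[i,4]>4])
    return x0,y0
E
python3 - <<'E'
from sh import *
o=sensors.get_obs();p=params("wrist",o);im=cv2.imread("pics/g_w.png");shaft(im,p,o)
B=onz(p,(276.8,180.3),.07);D=onz(p,(282.8,204),.072);M=onz(p,(290.8,200),.072)
print("bore",B,"disc",D,"sep",np.linalg.norm(B-D),"shaft from bore",B-.026*np.array([np.cos(np.radians(107.5)),np.sin(np.radians(107.5)),0]))
v=M-D;print("mark ang",np.degrees(np.arctan2(v[1],v[0])))
a,b=onz(p,(231+222/4,166+143/4),.072),onz(p,(231+258/4,166+130/4),.072);v=b-a;print("mark line ang",np.degrees(np.arctan2(v[1],v[0])))
T=onz(p,(231+215/4,166+172/4),.091);print("top mark",T)
E
```

```text
white [([38, 23, 8, 5, 28], [290.5, 199.2]), ([34, 34, 4, 2, 7], [284.3, 208.4]), ([0, 43, 7, 21, 78], [250.8, 230.0])]
brass [([27, 22, 14, 20, 180], [282.2, 205.7])]
dark [([23, 1, 10, 10, 84], [276.4, 179.7]), ([58, 0, 6, 24, 54], [310.1, 183.9]), ([21, 16, 23, 28, 205], [278.1, 199.7]), ([40, 29, 6, 8, 31], [291.5, 205.9])]
bore [0.55700889 0.06658252 0.07      ] disc [0.56543836 0.03976314 0.072     ] sep 0.028183952641772314 shaft from bore [0.56482724 0.04178588 0.07      ]
mark ang 30.721699569784494
mark line ang 23.538152592711462
top mark [0.56554985 0.04094621 0.091     ]
```

```bash
python3 -m jog '[[[0.17,-0.14,0,-1,1],[0.17,-0.14,0,-1,1],[0.17,-0.14,-0.3,-1,1],[0.16,-0.14,-0.3,-1,1],[0,0,-0.3,-1,1],[0,0,-0.3,-1,1],[0,0,0,-1,1],[0,0,0,-1,1]]]'>/dev/null; python3 -m jog '[[[0,0,0,-1,1],[0,0,0,-1,1],[0,0,0,-1,1],[0,0,0,-1,1],[0,0,0,-1,1],[0,0,0,-0.4,1],[0,0,0,0,1],[0,0,0,0,1]]]'
python3 - <<'E'
from sh import *
o=sensors.get_obs();p=params("wrist",o);im=camera("wrist");cv2.imwrite("pics/i_w.png",im);print(o["ee_pos"],o["tcp_rot"])
c=shaft(im,p,o);x,y=c;print(c)
cv2.imwrite("pics/i.png",cv2.resize(im[y-5:y+70,x-18:x+82],None,fx=8,fy=8,interpolation=cv2.INTER_CUBIC)); print("origin",x-18,y-5)
E
```

```text
time: 9.4
ee_pos: [0.565, 0.0423, 0.1725]
tcp_rot: [-180.0, -0.0, 25.6]
wrist_force: [-0.1, 0.0, 0.3]
opening: 0.0851
grasp_force: 0.0
[0.56504979 0.04225059 0.17245626] [-1.79996547e+02 -6.38875333e-03  2.55957970e+01]
white [([31, 13, 6, 11, 60], [254.5, 186.7]), ([32, 33, 3, 6, 15], [253.9, 204.7])]
brass [([23, 23, 20, 21, 335], [253.6, 201.7])]
dark [([18, 14, 12, 25, 141], [243.6, 192.8]), ([38, 14, 12, 28, 156], [265.1, 195.6]), ([0, 18, 10, 11, 93], [225.1, 192.0])]
(np.int64(221), np.int64(169))
origin 203 164
```

View pics/i.png

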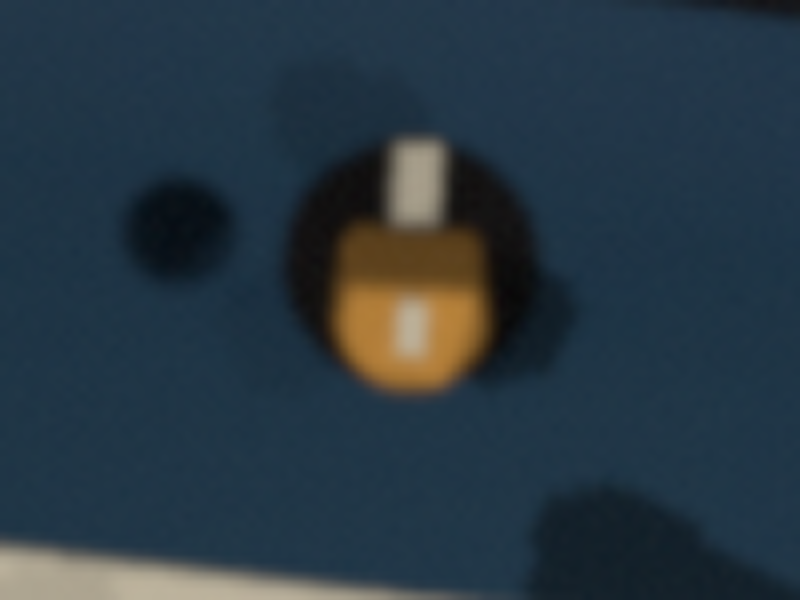

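The close-up shows the flat facing image-up. Both white marks lie on column ≈414, so the shaft yaw is about 25.5°. The top's axis is at crop (413,315), i.e. px (254.6,203.4).

```bash
python3 - <<'E'
from h import *
o=sensors.get_obs();p=params("wrist",o);f=lambda x,y:(203+x/8,164+y/8)
S=onz(p,f(413,315),.091);D=onz(p,f(414,262),.072);B=onz(p,f(178,230),.07);print("S",S,"D",D,"bore",B,np.linalg.norm(B[:2]-S[:2]))
d=B-S;print("bore dir",np.degrees(np.arctan2(d[1],d[0])))
print("tri h",tri([ray(p,f(413,315)),ray(params("side"),(212+200/4,150+113/4))]))
for a,b in(((417,140),(415,225)),):
    v=onz(p,f(*a),.072)-onz(p,f(*b),.072);print(np.degrees(np.arctan2(v[1],v[0])))
v=onz(p,f(417,180),.072)-D;print(np.degrees(np.arctan2(v[1],v[0])))
print("to knob",(np.array([.511,-.288,.2])-o["ee_pos"])/.05)
E
```

```text
S [0.56498373 0.04002861 0.091     ] D [0.5646492  0.03964853 0.072     ] bore [0.55601465 0.06494304 0.07      ] 0.026479675255472845
bore dir 109.79864569662742
tri h (array([0.56440087, 0.04000742, 0.09007513]), [np.float64(0.00030624992259427076), np.float64(0.00030624992259427303)])
24.387802194690845
23.677066795762265
to knob [-1.08098927 -6.60245307  0.55169904]
```

```bash
python3 -m jog '[[[0,0,0.5,0,1],[-0.15,-0.95,0.05,-0.6,1],[-0.15,-0.95,0,-0.6,1],[-0.15,-0.95,0,-0.6,1],[-0.15,-0.95,0,-0.6,1],[-0.16,-0.95,0,-0.6,1],[-0.16,-0.95,0,-0.6,1],[-0.16,-0.9,0,-0.6,1]]]'>/dev/null; python3 -m jog '[[[0,0,0,0,1],[0,0,0,0,1]]]'
python3 - <<'E'
from h import *
o=sensors.get_obs();p=params("wrist",o);im=camera("wrist");cv2.imwrite("pics/j_w.png",im);print(o["ee_pos"],o["tcp_rot"])
u,v=proj(p,(.511,-.288,.03)).astype(int);print(u,v,"origin",u-60,v-45)
cv2.imwrite("pics/j.png",np.clip(cv2.resize(im[v-45:v+45,u-60:u+60],None,fx=6,fy=6,interpolation=cv2.INTER_CUBIC)*1.5,0,255).astype(np.uint8))
E
```

```text
time: 10.45
ee_pos: [0.5107, -0.2891, 0.1995]
tcp_rot: [-180.0, 0.0, 4.4]
wrist_force: [1.1, 0.1, -0.1]
opening: 0.0853
grasp_force: 0.0
[ 0.51068493 -0.28905595  0.19954936] [-1.79968666e+02  1.74591599e-02  4.39740012e+00]
251 176 origin 191 131
```

View pics/j.png

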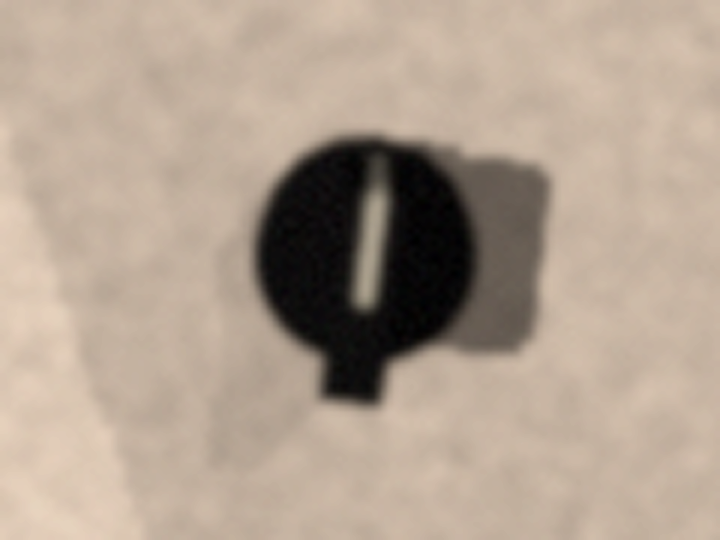

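The knob's white line on the bar top runs from crop (364,308) to (377,190), and the bar's rear end is at (351,402).

```bash
python3 - <<'E'
from h import *
o=sensors.get_obs();p=params("wrist",o);f=lambda x,y:(191+x/6,131+y/6)
a,b=onz(p,f(377,190),.048),onz(p,f(351,402),.048);v=a-b;print("len",np.linalg.norm(v),"yaw",np.degrees(np.arctan2(v[1],v[0])))
C=(a+b)/2;print("C",C,"skirt",onz(p,f(367,248),.016));print(tri([ray(p,f(364,308)),ray(params("side"),(265+188/8,275+85/8))]))
v=onz(p,f(377,190),.048)-onz(p,f(364,308),.048);print(np.degrees(np.arctan2(v[1],v[0])))
print((C-o["ee_pos"])/.05)
E
```

```text
len 0.0391902975350013 yaw -2.3794537694997224
C [ 0.51096592 -0.28735748  0.048     ] skirt [ 0.51246663 -0.28768247  0.016     ]
(array([ 0.5105215 , -0.28810512,  0.0501276 ]), [np.float64(0.0009597040601672206), np.float64(0.0009597040601674441)])
-1.683505478372463
[-1.16528171e-03  1.45761004e-02 -3.03419146e+00]
```

```bash
python3 -m jog '[[[0.01,0.03,-0.6,-0.6,1],[0,0,-0.7,-0.68,1],[0,0,-0.7,0,0.8],[0,0,-0.7,0,0.6],[0,0,-0.5,0,0.45],[0,0,-0.25,0,0.4],[0,0,-0.1,0,0.35],[0,0,0,0,0.35]]]' 60|grep -E "pos|wrist|open|rot"; python3 -m jog '[[[0,0,0,0,0],[0,0,0,0,0],[0,0,0,0,0],[0,0,0,0,0],[0,0,0,0,0]]]' 80
```

```text
ee_pos: [0.512, -0.2863, 0.0228]
tcp_rot: [180.0, -0.0, -1.9]
wrist_force: [-0.3, -0.5, 0.0]
opening: 0.03
time: 11.8
ee_pos: [0.5125, -0.2873, 0.0241]
tcp_rot: [179.9, -0.2, -1.9]
wrist_force: [-0.5, 1.2, 7.2]
opening: 0.0103
grasp_force: 79.2
```

The bar is gripped. Lifting, turning to about 24.5° and carrying it to hover over the shaft.

```bash
python3 -m jog '[[[0,0,0.3,0,0],[0,0,0.5,0,0],[0,0,0.6,0,0],[0,0,0.7,0,0],[0,0,0.5,0,0],[0,0,0.3,0,0],[0.1,0.5,0,0.28,0]]]'|grep -E "wrist|grasp|open"; python3 -m jog '[[[0.14,0.9,0,0.8,0],[0.14,0.9,0,0.8,0],[0.14,0.9,0,0.8,0],[0.14,0.9,0,0.8,0],[0.14,0.9,0,0.8,0],[0.14,0.9,0,0.7,0],[0.13,0.65,0,0.3,0],[0,0,0,0,0]]]'>/dev/null;python3 -m jog '[[[0,0,-0.4,0,0],[0,0,-0.3,0,0],[0,0,0,0,0],[0,0,0,0,0],[0,0,0,0,0]]]'
python3 - <<'E'
from h import *
im=camera("wrist");o=sensors.get_obs();s=camera("side");t=camera("top");cv2.imwrite("pics/k_w.png",im);cv2.imwrite("pics/k_s.png",s);print(o["ee_pos"],o["tcp_rot"])
c=lambda im,x,y,w,h,W,H:cv2.resize(im[y:y+h,x:x+w],(W,H),interpolation=cv2.INTER_CUBIC)
cv2.imwrite("pics/k.png",np.hstack([c(im,190,180,130,195,400,600),c(s,232,120,60,90,400,600)]))
E
```

```text
wrist_force: [1.2, 1.2, -1.7]
opening: 0.0106
grasp_force: 78.3
time: 13.8
ee_pos: [0.5653, 0.0402, 0.1331]
tcp_rot: [180.0, -0.0, 24.4]
wrist_force: [0.8, -0.4, -0.7]
opening: 0.0108
grasp_force: 78.3
[0.56536677 0.04030469 0.13320919] [ 1.79974678e+02 -6.18990732e-02  2.44097847e+01]
```

View pics/k.png

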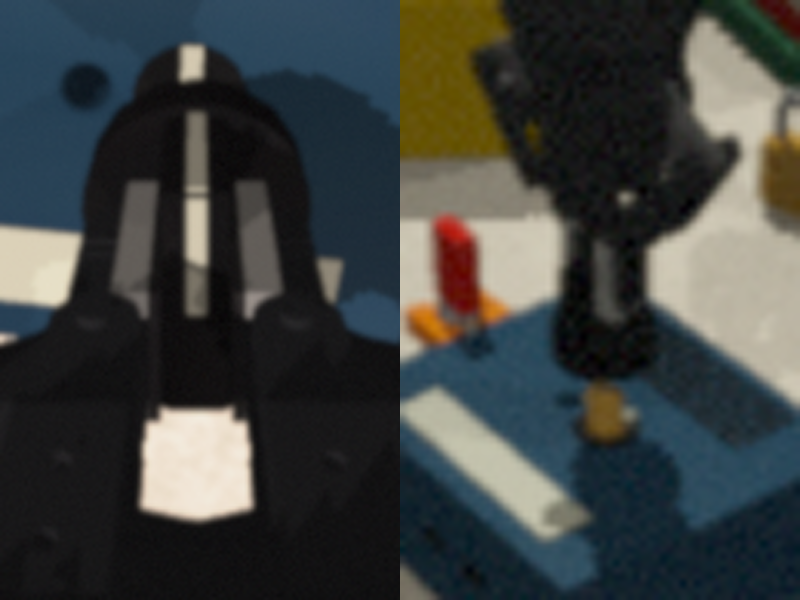

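```bash
python3 - <<'E'
from h import *
o=sensors.get_obs();p=params("wrist",o);f=lambda x,y:(190+x*130/400,180+y*195/600)
t=np.array(o["ee_pos"]);th=np.radians(o["tcp_rot"][2]);ex=np.array([np.cos(th),np.sin(th),0]);ey=np.array([-np.sin(th),np.cos(th),0])
S=np.array([.5648,.0399,.091])
loc=lambda X:np.round([(X-t)@ex*1e3,(X-t)@ey*1e3],2)
M=onz(p,f(191,60),.072);v=M-S;print("mark",loc(M),"yaw",np.degrees(np.arctan2(v[1],v[0])))
u0=t[2]-.0237;print("skirt front bottom",loc(onz(p,f(195,84),u0)),"S",loc(S))
print("skirt sides",loc(onz(p,f(86,200),u0+.016)),loc(onz(p,f(310,200),u0+.016)))
print("bar line",loc(onz(p,f(196,190),u0+.048)),loc(onz(p,f(198,310),u0+.048)),"bore",loc(onz(p,f(86,86),.07)))
B=onz(p,f(86,86),.07);print("S from bore",loc(B-.026*np.array([np.cos(np.radians(107.5)),np.sin(np.radians(107.5)),0])))
# side: skirt bottom and shaft top columns
q=params("side");g=lambda x,y:(232+(x-400)*60/400,120+y*90/600)
a=onz(q,g(605,388),.091);print("side shaft top",a,loc(a));print("skirt bottom centre by side",loc(onz(q,g(603,350),u0)))
E
```

```text
mark [9.48 0.12] yaw 26.92987748975933
skirt front bottom [17.04 -0.83] S [-0.71 -0.32]
skirt sides [-0.7  20.06] [ -0.71 -22.85]
bar line [17.83 -0.94] [-3.22 -1.27] bore [ 1.93 26.4 ]
S from bore [-1.2   0.59]
side shaft top [0.56577703 0.03853534 0.091     ] [-0.39 -1.97]
skirt bottom centre by side [-0.07 -0.78]
```

The bar line and disc mark line up within about 1 mm and 2° (columns ≈197 and 191 of the crop). Small correction, then lowering in steps while watching the force.

```bash
python3 -m jog '[[[0,0.01,-0.15,0.08,0],[0,0,-0.15,0,0],[0,0,-0.05,0,0],[0,0,0,0,0]]]' 100|grep -E "pos|wrist"; python3 -m jog '[[[0,0,-0.04,0,0],[0,0,-0.04,0,0],[0,0,0,0,0]]]'|grep -E "pos|wrist"; python3 -m jog '[[[0,0,-0.04,0,0],[0,0,0,0,0]]]'
```

```text
ee_pos: [0.5647, 0.0412, 0.114]
wrist_force: [0.0, -0.0, -1.6]
ee_pos: [0.5651, 0.0412, 0.1107]
wrist_force: [0.5, 0.7, -0.6]
time: 14.85
ee_pos: [0.5652, 0.0412, 0.1087]
tcp_rot: [180.0, -0.0, 24.8]
wrist_force: [1.8, 0.5, -0.0]
opening: 0.0099
grasp_force: 101.7
```

```bash
python3 -m jog '[[[0,0,-0.04,0,0],[0,0,-0.04,0,0],[0,0,0,0,0]]]'|grep -E "pos|wrist"; python3 -m jog '[[[0,0,-0.04,0,0],[0,0,-0.04,0,0],[0,0,0,0,0]]]'|grep -E "pos|wrist";python3 -m jog '[[[0,0,-0.04,0,0],[0,0,0,0,0]]]'|grep -E "pos|wrist"
```

```text
ee_pos: [0.5651, 0.0412, 0.1045]
wrist_force: [2.7, 1.2, -2.0]
ee_pos: [0.5652, 0.0412, 0.1009]
wrist_force: [1.6, 1.2, 2.8]
ee_pos: [0.5652, 0.0412, 0.099]
wrist_force: [0.8, 1.4, 4.7]
```

Home at about z = 0.101, as expected. Pressing against the spring.

```bash
for i in 1; do python3 -m jog '[[[0,0,-0.04,0,0],[0,0,0,0,0]]]'|grep -E "pos|wrist";done; python3 -m jog '[[[0,0,-0.04,0,0],[0,0,0,0,0]]]'|grep -E "pos|wrist"; python3 -m jog '[[[0,0,-0.04,0,0],[0,0,0,0,0]]]'|grep -E "pos|wrist";python3 -m jog '[[[0,0,-0.03,0,0],[0,0,0,0,0]]]'
```

```text
ee_pos: [0.5652, 0.0412, 0.0972]
wrist_force: [1.1, 0.9, 6.9]
ee_pos: [0.5653, 0.0412, 0.096]
wrist_force: [-1.0, 0.1, 10.5]
ee_pos: [0.5655, 0.0412, 0.0958]
wrist_force: [-5.8, 0.6, 23.3]
time: 16.45
ee_pos: [0.5656, 0.0412, 0.0956]
tcp_rot: [179.9, -0.2, 24.8]
wrist_force: [-8.5, 0.6, 31.3]
opening: 0.0099
grasp_force: 106.8
```

```bash
python3 -m jog '[[[0,0,0.02,0,0],[0,0,0,0,0],[0,0,0,0,0],[0,0,0,0,0]]]'|grep -E "pos|wrist|grasp"
python3 - <<'E'
from h import *
s=camera("side");h=cv2.cvtColor(s,cv2.COLOR_BGR2HSV)
m=(((h[...,0]<6)|(h[...,0]>174))&(h[...,1]>150)&(h[...,2]>50)).astype(np.uint8);m[200:]=0;m[:130]=0;m[:,:215]=0;m[:,290:]=0
n,l,st,ce=cv2.connectedComponentsWithStats(m);print([(st[i].tolist(),ce[i].round(1)) for i in range(1,n) if st[i,4]>10],"expected",proj(params("side"),(.5313,.1437,.094)))
o=sensors.get_obs();print(o["wrist_force"],o["ee_pos"],o["time"])
E
```

```text
ee_pos: [0.5655, 0.0412, 0.0957]
wrist_force: [-6.3, 0.4, 25.6]
grasp_force: 105.4
[([238, 153, 6, 14, 64], array([240.1, 159.5]))] expected [240.14298403 159.96685263]
[-6.84759401  0.68368996 24.28337117] [0.56550781 0.04121906 0.09571177] 16.9
```

The pin is parked where expected, and the knob is held at the stop with about 25 N. Handing in.

```bash
python3 -c "
from workcell import ticket
print(ticket.job_done())"
```

```text
the job is handed in; nothing more can be done
None
```

The job is handed in at about 17 s: the pin is parked upright in the orange notch and let go, and the knob is home on the D-shaft, held pressed to its stop with about 25 N.

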